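# Lay out the re-pinning place round the cylinder cradle

### The arm

A 7-joint arm with a two-finger parallel gripper is mounted at the origin on a cart in front of the work surface, level with it; the furniture and walls round the work are solid. World frame = base frame: x ahead of the robot, y to its left, z up, the work surface at z = 0. Lengths are in m, angles in rad, forces in N, time in s.
With the tool pointing down it reaches from about 0.425 to 0.875 m from the base axis. Payload 4.7 kg.
Tool frame: the origin (TCP) lies midway between the tips of the shut fingers; the grasp point (between the pads) lies ctrl.grasp_offset behind it (ctrl.grasp_offset is the distance from the TCP to the grasp point, in m); z points along the fingers, y is the line along which they close (so a half turn about z gives the same grasp; the last joint's range is limited). The gripper opens to 87 mm and grips with 3 to 60 N. Pads are 19 mm wide; open, the fingers measure 117 mm over their backs; the gripper's body (75 mm by 190 mm) begins 51 mm behind the grasp point.
Start: joints at [-1.116, 0.321, -0.07, 1.45, 0.023, 1.371, -0.057], TCP at [0.277, 0.588, 0.223] pointing down, gripper open.
Joint ranges: [-2.86, 2.86], [-0.3, 2.09], [-1.38, 1.24], [0.06, 2.45], [-1.56, 4.7], [0.09, 2.05], [-2.69, 2.69]. Speed limits (rad/s): [2.57, 2.57, 3.14, 3.14, 3.14, 3.14, 3.14].

### API

Orientations are given as a rotation vector (axis times angle).
In Python, from bench import ctrl gives the robot as it stands. The module is installed in compiled form; this text tells all that it offers.
- The arm moves only by the tool jog_arm, never from a script. Its argument "moves" is one flat list of numbers, 7 for each row, row after row: the shift along the tool's x, y, z in units of 30 cm (1.0 is 30 cm), then the turn, a rotation vector about the tool's x, y, z in units of 60 degrees (1.0 is 60 degrees), then the gripper's target within -1 to 1 (fully open at 1, half-way at 0, shut at -1). In form: [x, y, z, wx, wy, wz, fingers, x, y, z, wx, wy, wz, fingers, ...]. A call has exactly 8 rows; each row is the pose to reach, as a shift and turn from the pose commanded when the call began, along the tool's axes at that moment; what a row does not reach only later rows make up. A row lasts 1/8 s, in which the tool goes at most 62.5 mm and 10.7 degrees, less where a joint would pass 70% of its speed; a pose out of reach is approached as far as the arm can. A call with a number of a shift or a turn outside -1 to 1 is refused whole. A call with a gripper value outside its range is refused whole. The fingers move at their own pace and stop on an object; "newtons" is the grip in N (left out, the last holds). Time passes only in rows, so rows that repeat a pose let the fingers close, or fill a call up. It gives the time, the measured TCP pose, the force, the opening and the grip force at its end, in the units of the state.
- ctrl.get_state(): the state, without advancing time (a new reading comes with each control period).
- ctrl.get_image(name): name is "side" or "top" or "wrist"; returns a dict with "pixels" (480x640x3 uint8, red, green, blue), "fx", "fy", "cx", "cy" (pixels), "dist" ([k1, k2, p1, p2, k3] as OpenCV has them; the pictures are not rectified), "xyz" and "rotation" of the camera in the world; the wrist camera has in their place "tool_from_camera" (4x4, takes a point from camera to tool coordinates, whose origin is the TCP and whose axes are the flange's). Camera axes: x right, y up, looking along -z (the intrinsics and any distortion apply to the point x, -y, -z); pixel columns grow to the right and rows downward; lengths in m; the calibration is good to about 2 mm. A picture is of the moment at which its call begins: read the wrist's pose just before it. There is no depth.
- ctrl.close_job(): hands the job in; it is judged then, once.
The state is a dict: "time": time; "joint_positions": joint angles; "qd": joint speeds; "joint_torque": joint torques, N m; "position": TCP position; "tool_rot": TCP orientation; "ft_force": force on the tool from outside, world axes, zero at the start; "torque": the same for the moment, N m; "grip_width": opening from 0.0 (shut) to 1.0 (fully open); "grip_force": force on a finger pad.
Only numpy, scipy, OpenCV 4.12 (cv2) and the standard library are available. Lean on these libraries where they do the work, as an engineer would, in place of code of your own. Each camera call takes 0.05 s, during which the arm holds its last target. There are 200 camera calls.

### The job

Set up the mat on the blue-fronted drawer chest for re-pinning: stand the brass lock cylinder in the groove of the aluminium cradle, upright, lengthways and centred; lift only the orange top dish off its stack and set it upright on the mat directly in front of the cradle (the robot's side) to catch the old pins; and put the drilled steel pin block on the mat straight to the right of the cradle, with the tweezers lying flat between the two, square to the groove and level with the cradle. Leave about 3 cm of clear mat between neighbours; leave the nickel cylinder and the two grey dishes where they are.

Things in the scene. Friction and masses are not known exactly. Their poses are not given: they have to be found in the camera images.
- cradle: Fixed aluminium cradle on the chest's mat, turned up to 0.15 rad. Base 44 (x) by 66 mm (y), 21 mm high. Origin: centre of its underside, on the mat; x points away from the robot, y left, z up. A groove runs along y through its middle, open at both ends: floor 8 mm above the underside, 14 mm wide, walls flaring to 24 mm at the top (20 mm up), so a web set a few mm off centre slides to the middle.
- brass_c (a point): Brass-coloured euro lock cylinder (to be moved), 64 mm long (its y), 17 mm wide (x), 33 mm high, plus a thin steel cam reaching 38 mm at mid-length. Stands upright on the board on its web, 10 mm wide at the foot; widest (17 mm) about 24 mm up. Point: centre, 16.5 mm above its underside. Goes into the groove either way round. 0.19 kg.
- nickel_c (a point): Silvery nickel euro lock cylinder, 72 mm long, otherwise like the brass one: not wanted, stays where it stands on the board. Point: centre, 16.5 mm above its underside.
- dish_top_c (a point): Orange plastic dish, round, top of a stack of three on the board. 28 mm high: foot up to 52 mm wide, ledge 66 mm wide (9-12 mm above its underside), above it a straight open collar 60 mm wide (12-28 mm up). The ledge rests on the rim of the grey dish below, the foot hangs inside it with play: grip the collar, above the ledge. Point: centre, 14 mm above its underside; z is its axis. 0.04 kg.
- dish_mid_c (a point): The grey dish directly under the orange one, a size larger (collar 66 mm, ledge 72 mm in diameter, 28 mm high); its ledge shows round the orange dish. It stays, as does the still larger grey dish (ledge 78 mm) under it. Point: its centre, 14 mm above its underside.
- block_c (a point): Drilled grey steel pin block with three brass pins standing in it, 42 mm (x) by 62 mm (y), block 18 mm high, the pins reach 30 mm. Point: centre of the block, 9 mm above its underside. 0.34 kg. May be turned any way when set down.
- tweezers_c (a point): Steel pin tweezers lying flat near the front edge of the board, 128 mm long (y axis), 10 mm wide (x), 9 mm high. Point: the centre, 4.5 mm above the underside. 0.02 kg.
- bench_board: Fixed beech board with a black rubber top at the left of the vice, 260 mm (x) by 290 mm (y); its upper face, on which the things stand at the start, is 30 mm above its origin (underside centre). A tall tower of red bins stands behind it (nearest corner x 0.63, y 0.36).
- drawer_chest: Fixed low drawer chest right of the vice, 244 mm (x) by 315 mm (y), blue drawer fronts, a grey mat on top with the cradle; the mat's face is 90 mm above its origin (underside centre). Between chest and board stands the red vice, 205 mm high (about x 0.31-0.59, y -0.12 to 0.1); behind the chest a tall orange press (beyond x 0.67, y -0.04 to -0.32): cross above the vice, well in front of the press.
Things that resemble listed ones, but are neither listed nor needed, are in the scene too. What is shaped like the part that bears block_c but pink is not meant.

How it is judged:
At the end, for the whole second after the job is handed in: From the cradle's centre: brass cylinder down in the groove (5 mm across, 12 mm along, 0.15 rad); orange dish upright on the mat 60-110 mm in front, 20 mm aside; pin block 90-180 mm right, 30 mm aside; tweezers flat 46-96 mm right, 30 mm aside, 0.26 rad; nickel and grey moved under 20 mm (x of brass_c in the frame of cradle between -0.005 and 0.005 m and y of brass_c in the frame of cradle between -0.012 and 0.012 m and z of brass_c in the frame of cradle between 0.021 and 0.028 m and angle between the y axis of brass_c and the y axis of cradle, either way round below 0.15 rad and angle between brass_c's own z axis and vertical below 0.2 rad and x of dish_top_c in the frame of cradle between -0.11 and -0.06 m and y of dish_top_c in the frame of cradle between -0.02 and 0.02 m and z of dish_top_c in the frame of cradle below 0.019 m and angle between each of dish_top_c, block_c's own z axis and vertical below 0.1 rad and y of block_c in the frame of cradle between -0.18 and -0.09 m and x of block_c in the frame of cradle between -0.03 and 0.03 m and z of block_c in the frame of cradle below 0.014 m and y of tweezers_c in the frame of cradle between -0.096 and -0.046 m and x of tweezers_c in the frame of cradle between -0.03 and 0.03 m and z of tweezers_c in the frame of cradle below 0.01 m and angle between the y axis of tweezers_c and the x axis of cradle, either way round below 0.26 rad and distance of each of nickel_c, dish_mid_c from where it was at the start of the episode below 0.02 m); the robot touches nothing.
It fails at once if the grey dish is lifted or dragged along with the orange one (distance of dish_mid_c from where it was at the start of the episode above 0.025 m).
It fails at once if the nickel cylinder is moved or knocked over (distance of nickel_c from where it was at the start of the episode above 0.025 m or angle between nickel_c's own z axis and vertical above 0.5 rad).
It also fails if it takes over 120 s, if anything falls off the work surface, if the arm or the gripper's body presses on something with over 40 N, if the wrist force passes 120 N, or if a joint passes its speed limit or range.

## Working session

There is one attempt and no reset: what is moved stays moved. The work goes in short steps, Python scripts to look and compute and a tool call to move; the robot and the scene stay as the last step left them, time stands still between calls to the robot, and variables do not carry over. Pictures are saved under pics/ and viewed, at most 14 in all, crops included, and the job is handed in when it is done.

Besides the shell and the picture viewer there is one more tool, called as name(argument=value, ...) on one line, values as JSON. jog_arm: Moves the arm, as the interface text tells. Its arguments: {"type":"object","properties":{"moves":{"type":"array"},"newtons":{"type":"number"}},"required":["moves"]}

```bash
mkdir -p pics; cat > h.py <<'E'
import numpy as np, cv2
from scipy.spatial.transform import Rotation as R
from bench import ctrl
def rot(a):
    a=np.array(a,float)
    return a if a.shape==(3,3) else (R.from_rotvec(a).as_matrix() if a.size==3 else R.from_quat(a).as_matrix())
def snap(name,fn):
    s=ctrl.get_state(); im=ctrl.get_image(name)
    if name=="wrist":
        T=np.eye(4);T[:3,:3]=rot(s["tool_rot"]);T[:3,3]=s["position"];T=T@np.array(im["tool_from_camera"])
    else:
        T=np.eye(4);T[:3,:3]=rot(im["rotation"]);T[:3,3]=im["xyz"]
    cv2.imwrite(f"pics/{fn}.png",im["pixels"][...,::-1])
    np.savez(f"pics/{fn}.npz",T=T,K=np.array([[im["fx"],0,im["cx"]],[0,im["fy"],im["cy"]],[0,0,1]]),d=np.array(im["dist"],float))
def load(fn):
    z=np.load(f"pics/{fn}.npz");return z["T"],z["K"],z["d"]
def p2w(fn,px,z):
    T,K,d=load(fn); n=cv2.undistortPoints(np.array(px,float).reshape(-1,1,2),K,d).reshape(-1,2)
    v=np.c_[n[:,0],-n[:,1],-np.ones(len(n))]@T[:3,:3].T; o=T[:3,3]
    return o+v*((np.broadcast_to(z,len(n))-o[2])/v[:,2])[:,None]
def w2p(fn,P):
    T,K,d=load(fn); c=(np.array(P,float).reshape(-1,3)-T[:3,3])@T[:3,:3]; c=c*[1,-1,-1]
    return cv2.projectPoints(c,np.zeros(3),np.zeros(3),K,d)[0].reshape(-1,2)
def crop(fn,x,y,w,h,s,out):
    im=cv2.imread(f"pics/{fn}.png")[y:y+h,x:x+w]; cv2.imwrite(f"pics/{out}.png",cv2.resize(im,None,fx=s,fy=s,interpolation=cv2.INTER_CUBIC))
def go(P,yaw):
    "shift and turn in jog units to tool-down pose at P, tool y axis at angle yaw (mod pi) from world y"
    s=ctrl.get_state(); A=rot(s["tool_rot"]); 
    best=None
    for k in(0,np.pi):
        B=R.from_euler('z',yaw+k).as_matrix()@np.diag([1,-1,-1.])
        w=R.from_matrix(A.T@B).as_rotvec()
        if best is None or np.linalg.norm(w)<np.linalg.norm(best): best=w
    print(np.round(A.T@(np.array(P)-s["position"])/.3,4),np.round(best/(np.pi/3),4))
E
python3 - <<'E'
from h import *
s=ctrl.get_state();print(s,ctrl.grasp_offset);print(np.round(rot(s["tool_rot"]),3))
for n in("side","top","wrist"):
    snap(n,n+"0");T,K,d=load(n+"0");print(n,np.round(T,3).tolist(),K[0],d)
E
```

```text
{'time': 0.0, 'joint_positions': array([-1.11590201,  0.32185165, -0.07011803,  1.45165684,  0.02262553,
        1.37078774, -0.05689131]), 'qd': array([-1.77503192e-03, -9.19567809e-04,  1.56396714e-03, -3.22024701e-04,
       -3.46388311e-04,  4.07956213e-04,  1.38393070e-05]), 'joint_torque': array([ 4.83951280e-04, -4.91290462e+01, -4.03188486e-01, -3.12530494e+01,
       -6.38201111e-02,  4.35544678e-02,  1.87063738e-04]), 'position': array([0.27713018, 0.58736054, 0.22145229]), 'tool_rot': array([-6.86622360e-01, -3.06532211e+00,  2.96935012e-03]), 'ft_force': array([ 0.04064366, -0.67407175, -0.2127993 ]), 'torque': array([-0.00048523,  0.03257767,  0.00351666]), 'grip_force': 0.0, 'grip_width': 0.9993105968340487} 0.0187
[[-0.904  0.427 -0.001]
 [ 0.427  0.904 -0.002]
 [-0.    -0.002 -1.   ]]
side [[-0.548, 0.569, -0.614, -0.541], [-0.837, -0.38, 0.394, 0.816], [-0.009, 0.729, 0.684, 1.199], [0.0, 0.0, 0.0, 1.0]] [573.69087953   0.         324.37428046] [0.03883255 0.         0.         0.         0.        ]
top [[0.004, 0.989, -0.147, 0.232], [-1.0, 0.001, -0.02, 0.162], [-0.019, 0.147, 0.989, 1.603], [0.0, 0.0, 0.0, 1.0]] [499.2613817    0.         317.91639664] [-0.09208653  0.          0.          0.          0.        ]
wrist [[0.427, -0.865, -0.263, 0.203], [0.904, 0.408, 0.125, 0.622], [-0.001, -0.292, 0.957, 0.384], [0.0, 0.0, 0.0, 1.0]] [371.10623016   0.         319.13703322] [-0.06543354  0.          0.          0.          0.        ]
```

View pics/top0.png

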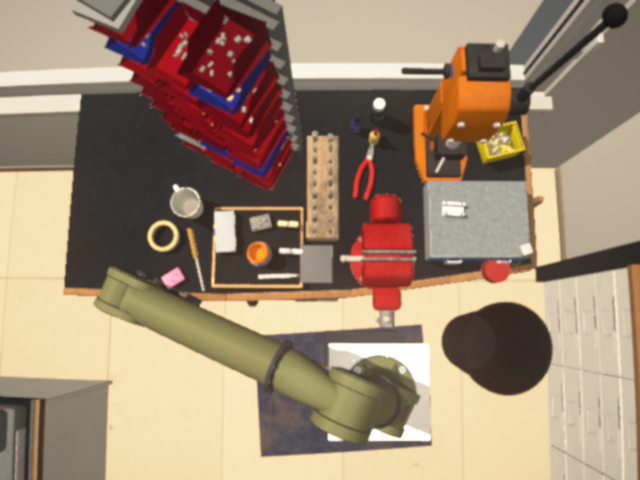

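View pics/wrist0.png

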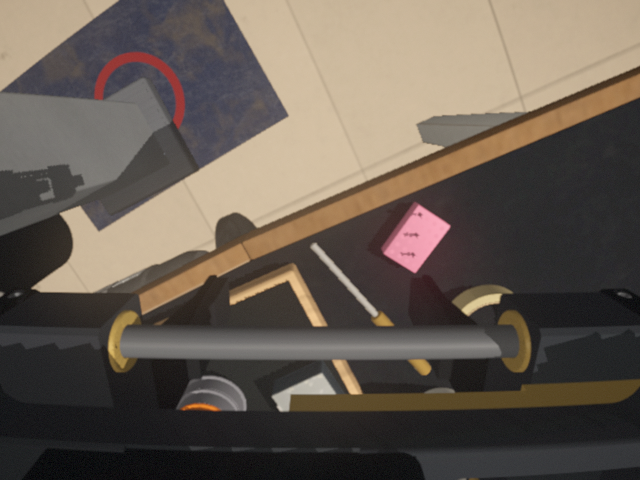

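The top view shows the board (213–303, 207–288) holding a grey block (260,222), brass cylinder (288,224), nickel (290,250), orange dish (258,252) and tweezers (277,276). The cradle is at (453,209) on the chest. A pink lookalike block lies off the board at (173,277). The wrist view shows the board's corner and the pink block.

```bash
python3 - <<'E'
from h import *
crop("top0",205,200,105,95,7,"c1"); crop("top0",415,170,125,100,6,"c2")
E
```

```text
(no output)
```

View pics/c1.png

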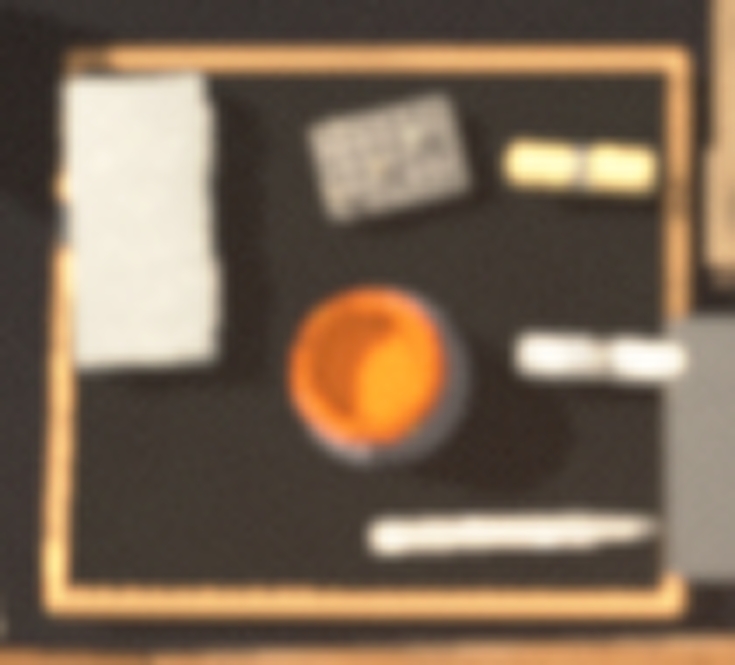

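View pics/c2.png

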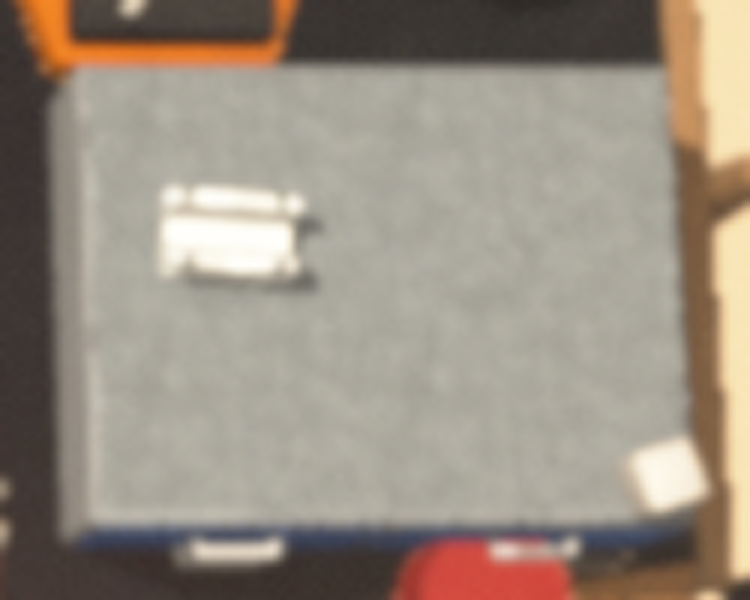

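View pics/side0.png

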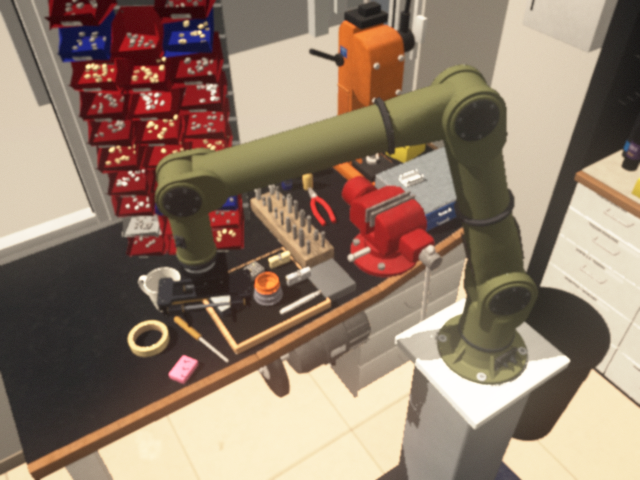

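Crop c1 shows the block (390,157), brass with gold colour (580,166), silvery nickel (600,357), the orange rim (366,366) on its grey dishes, and tweezers (370–655, 535). Candidates for the block are the grey one at (260,222) and the pink one at (173,277); grey on the board fits. For the cylinder, gold is wanted and silver stays. Crop c2 shows the cradle at (160–302, 187–283).

```bash
python3 - <<'E'
from h import *
c1=lambda u,v:(205+(u+.5)/7-.5,200+(v+.5)/7-.5)
c2=lambda u,v:(415+(u+.5)/6-.5,170+(v+.5)/6-.5)
pts={'block':(c1(390,157),.048),'blk_e1':(c1(322,170),.048),'blk_e2':(c1(458,142),.048),'brass':(c1(580,166),.063),'brL':(c1(505,160),.058),'brR':(c1(656,170),.058),'nick':(c1(600,357),.063),'dish':(c1(366,366),.096),'tw':(c1(512,534),.039),'twL':(c1(370,537),.039),'twR':(c1(655,528),.039),
'boxBR':(c1(215,360),.03),'boardBL':(c1(48,605),.03),'boardTR':(c1(688,52),.03),
'plateTL':(c1(668,318),.03),'cr':(c2(232,235),.111),'crTL':(c2(165,190),.111),'crTR':(c2(300,200),.111),'crBL':(c2(165,275),.111),'crBR':(c2(295,272),.111),'chTL':(c2(72,68),.09),'chBL':(c2(85,522),.09),'chBR':(c2(690,515),.09),'chTR':(c2(665,65),.09),'white':(c2(665,475),.1)}
for k,(p,z) in pts.items(): print(k,np.round(p2w("top0",[p],z)[0],4))
E
```

```text
block [0.5276 0.3767 0.048 ]
blk_e1 [0.5216 0.4077 0.048 ]
blk_e2 [0.5345 0.3458 0.048 ]
brass [0.5206 0.2889 0.063 ]
brL [0.5243 0.3232 0.058 ]
brR [0.5198 0.255  0.058 ]
nick [0.4342 0.2788 0.063 ]
dish [0.4257 0.3786 0.096 ]
tw [0.357  0.3193 0.039 ]
twL [0.3554 0.3834 0.039 ]
twR [0.36  0.255 0.039]
boxBR [0.4368 0.4575 0.03  ]
boardBL [0.3245 0.5309 0.03  ]
boardTR [0.5802 0.2425 0.03  ]
plateTL [0.4565 0.2505 0.03  ]
cr [ 0.5576 -0.2218  0.111 ]
crTL [ 0.581  -0.1882  0.111 ]
crTR [ 0.576  -0.2576  0.111 ]
crBL [ 0.5367 -0.1867  0.111 ]
crBR [ 0.5384 -0.2535  0.111 ]
chTL [ 0.6509 -0.1468  0.09  ]
chBL [ 0.4127 -0.1464  0.09  ]
chBR [ 0.4164 -0.4601  0.09  ]
chTR [ 0.6546 -0.4616  0.09  ]
white [ 0.4358 -0.444   0.1   ]
```

```bash
python3 - <<'E'
from h import *
go([.49,.21,.24],np.pi/2)
E
```

```text
[-1.1783 -0.8354 -0.0596] [-1.2000e-03  9.0000e-04  1.0791e+00]
```

jog_arm(moves=[-0.6,-0.42,-0.06,0,0,0.7,1,-0.6,-0.42,-0.06,0,0,0.7,1,-0.6,-0.42,-0.06,0,0,0.7,1,-0.6,-0.42,-0.06,0,0,0.7,1,-0.6,-0.42,-0.06,0,0,0.7,1,-0.6,-0.42,-0.06,0,0,0.7,1,-0.6,-0.42,-0.06,0,0,0.7,1,-0.6,-0.42,-0.06,0,0,0.7,1])

```text
time: 1.15
position: [0.3856, 0.398, 0.2402]
tool_rot: [-1.737, -2.618, 0.001]
ft_force: [0.6, 0.0, 0.6]
grip_width: 1.003
grip_force: 0.0
```

```bash
python3 - <<'E'
from h import *
go([.49,.21,.24],np.pi/2); print(ctrl.get_state()["joint_positions"].round(2))
E
```

```text
[-0.7129  0.077   0.0008] [-5.000e-04  3.000e-04  3.814e-01]
[-0.95  0.11  0.11  1.67 -0.01  1.36 -0.44]
```

jog_arm(moves=[-0.71,0.077,0,0,0,0.38,1,-0.71,0.077,0,0,0,0.38,1,-0.71,0.077,0,0,0,0.38,1,-0.71,0.077,0,0,0,0.38,1,-0.71,0.077,0,0,0,0.38,0,-0.71,0.077,0,0,0,0.38,0,-0.71,0.077,0,0,0,0.38,0,-0.71,0.077,0,0,0,0.38,0])

```text
time: 2.15
position: [0.4895, 0.2109, 0.2405]
tool_rot: [-2.22, -2.223, 0.0]
ft_force: [0.6, -0.1, -0.8]
grip_width: 0.631
grip_force: 0.0
```

```bash
python3 - <<'E'
from h import *
snap("wrist","w1"); print(ctrl.get_state()["position"],ctrl.get_state()["joint_positions"].round(2))
E
```

```text
[0.4896149  0.2105697  0.24051217] [-0.75  0.06  0.3   1.73 -0.02  1.36 -0.44]
```

View pics/w1.png

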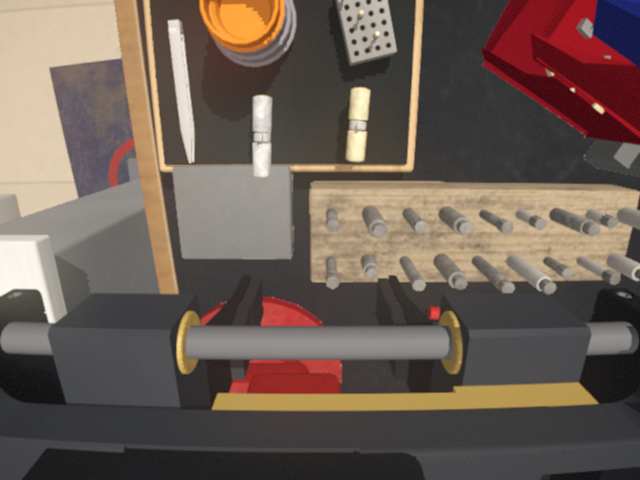

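Wrist view: brass (348–370, 88–162), nickel (252–272, 95–176), tweezers (168–195, 20–162), block around (365,25) drilled grey with pins, orange dish around (244,15). Enlarging to confirm and measure.

```bash
python3 - <<'E'
from h import *
crop("w1",150,0,260,190,3,"c3")
E
```

```text
(no output)
```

View pics/c3.png

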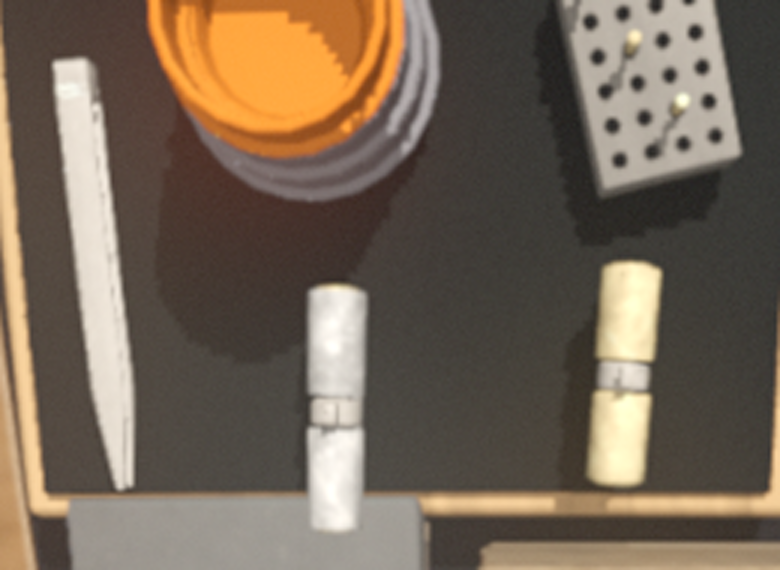

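Crop confirms: gold cylinder = brass (601–661,262 to 587–646,486), silver and longer = nickel, drilled grey block with pins, corner pixels (601,196) and (741,155).

```bash
python3 - <<'E'
from h import *
c=lambda u,v:(150+(u+.5)/3-.5,(v+.5)/3-.5)
def P(l,z): return p2w("w1",[c(*p) for p in l],z)
b=P([(631.5,262),(617,486)],.0575);print('brass',b.round(4),b.mean(0),'len',np.linalg.norm(b[0]-b[1]))
d=b[0]-b[1];yb=np.arctan2(-d[0],d[1]);print('yaw of y',yb)
t=P([(76,62),(124,487)],.038);d=t[0]-t[1];print('tw',t.round(4),t.mean(0),np.linalg.norm(d),np.arctan2(-d[0],d[1]))
k=P([(601,196),(741,155)],.048);d=k[1]-k[0];print('blk near edge',k.round(4),np.linalg.norm(d),np.arctan2(d[1],d[0]))
a=np.arctan2(d[1],d[0]);print('blk c',k.mean(0)+.031*np.array([-np.sin(a),np.cos(a),0]))
go([*b.mean(0)[:2],.12],yb+np.pi/2)
E
```

```text
brass [[0.5241 0.3214 0.0575]
 [0.5216 0.2564 0.0575]] [0.52286332 0.28889206 0.0575    ] len 0.06509561579640742
yaw of y -0.03941158791122025
tw [[0.3584 0.3816 0.038 ]
 [0.3628 0.2544 0.038 ]] [0.36057957 0.31800305 0.038     ] 0.12728734571325998 0.034228736867568964
blk near edge [[0.5156 0.3408 0.048 ]
 [0.5567 0.3526 0.048 ]] 0.04273306234526981 0.2800150181664916
blk c [0.52755199 0.3765207  0.048     ]
[0.261  0.1111 0.4017] [-0.0001 -0.      0.0384]
```

jog_arm(moves=[0.261,0.111,0.3,0,0,0.038,0,0.261,0.111,0.4,0,0,0.038,0,0.261,0.111,0.4,0,0,0.038,0,0.261,0.111,0.45,0,0,0.038,0,0.261,0.111,0.55,0,0,0.038,0,0.261,0.111,0.645,0,0,0.038,0,0.261,0.111,0.645,0,0,0.038,0,0.261,0.111,0.645,0,0,0.038,0])

```text
time: 3.2
position: [0.5248, 0.2878, 0.0492]
tool_rot: [2.267, 2.174, 0.005]
ft_force: [0.5, -0.2, 0.1]
grip_width: 0.502
grip_force: 0.0
```

jog_arm(moves=[0,0,0,0,0,0,-1,0,0,0,0,0,0,-1,0,0,0,0,0,0,-1,0,0,0,0,0,0,-1,0,0,0,0,0,0,-1,0,0,0,0,0,0,-1,0,0,0,0,0,0,-1,0,0,0,0,0,0,-1], newtons=25)

```text
time: 4.2
position: [0.5236, 0.288, 0.0473]
tool_rot: [2.266, 2.176, 0.001]
ft_force: [0.0, 0.3, 3.7]
grip_width: 0.182
grip_force: 25.0
```

jog_arm(moves=[0,0,-0.2,0,0,0,-1,0,0,-0.4,0,0,0,-1,0,0,-0.6,0,0,0,-1,0,0,-0.8,0,0,0,-1,-0.1,0,-0.84,0,0,0,-1,-0.3,0,-0.84,0,0,0,-1,-0.5,0,-0.84,0,0,0,-1,-0.7,0,-0.84,0,0,0,-1])

```text
time: 5.2
position: [0.5141, 0.076, 0.298]
tool_rot: [-2.266, -2.175, 0.002]
ft_force: [0.7, 0.2, -1.8]
grip_width: 0.176
grip_force: 25.0
```

```bash
python3 - <<'E'
from h import *
go([.53,-.31,.29],np.pi/2); print(ctrl.get_state()["joint_positions"].round(2))
E
```

```text
[-1.2836  0.1053  0.0272] [-0.0013  0.0004 -0.0387]
[-0.62  0.01  0.42  1.66 -0.    1.47 -0.23]
```

jog_arm(moves=[-0.15,0.01,0,0,0,0,-1,-0.3,0.02,0,0,0,0,-1,-0.45,0.03,0,0,0,0,-1,-0.6,0.05,0,0,0,0,-1,-0.75,0.06,0,0,0,-0.02,-1,-0.87,0.07,0,0,0,-0.04,-1,-1,0.08,0,0,0,-0.04,-1,-1,0.08,0,0,0,-0.04,-1])

```text
time: 6.2
position: [0.5248, -0.2269, 0.2981]
tool_rot: [-2.228, -2.215, 0.005]
ft_force: [-0.5, 0.5, -1.1]
grip_width: 0.181
grip_force: 25.0
```

jog_arm(moves=[-0.14,0.02,0.03,0,0,0,-1,-0.28,0.02,0.03,0,0,0,-1,-0.28,0.02,0.03,0,0,0,-1,-0.28,0.02,0.03,0,0,0,-1,-0.28,0.02,0.03,0,0,0,-1,-0.28,0.02,0.03,0,0,0,-1,-0.28,0.02,0.03,0,0,0,-1,-0.28,0.02,0.03,0,0,0,-1])

```text
time: 7.2
position: [0.5328, -0.3064, 0.2902]
tool_rot: [2.22, 2.223, 0.001]
ft_force: [0.0, 1.0, -1.5]
grip_width: 0.178
grip_force: 25.0
```

```bash
python3 - <<'E'
from h import *
snap("wrist","w2"); crop("w2",120,0,400,300,2,"c4")
E
```

```text
(no output)
```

View pics/c4.png

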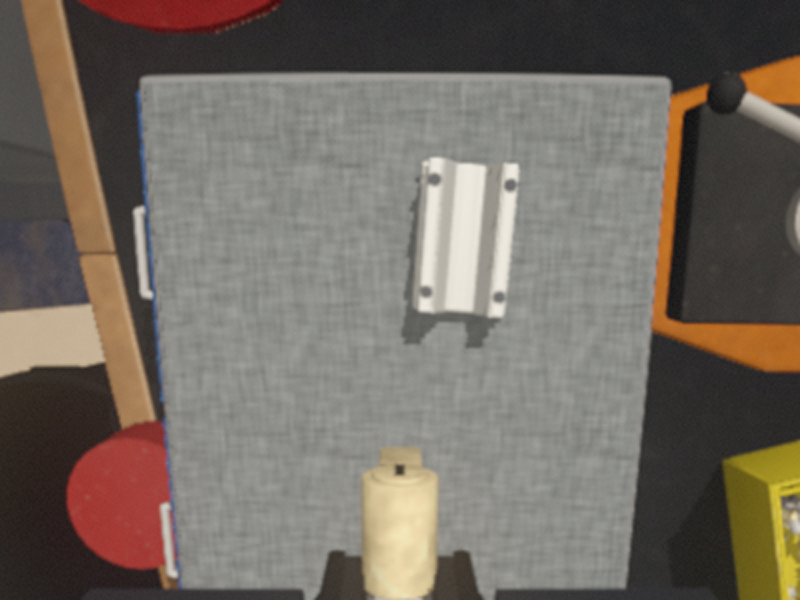

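The crop shows the cradle with screws at (434,179), (510,185), (426,291), (498,297), and the held brass upright in the fingers.

```bash
python3 - <<'E'
from h import *
c=lambda u,v:(120+(u+.5)/2-.5,(v+.5)/2-.5)
s=p2w("w2",[c(434,179),c(510,185),c(426,291),c(498,297)],.111); k=p2w("w2",[c(430,159),c(519,165),c(416,311),c(504,318)],.111)
g=p2w("w2",[c(472,163),c(460,314)],.098)
for q in(s,k): 
    d1=q[0]-q[2]+q[1]-q[3]; print(q.mean(0).round(4),np.linalg.norm(d1)/2,np.linalg.norm(q[0]-q[1]),'yaw',np.arctan2(-d1[0],d1[1]))
d=g[0]-g[1];print('groove',g.round(4),g.mean(0),np.arctan2(-d[0],d[1]))
e=p2w("w2",[c(362,490),c(438,490),c(365,590),c(436,590)],.29+.0085);print(e.round(4))
mats=p2w("w2",[c(143,78),c(668,80)],.09);print(mats.round(4))
E
```

```text
[ 0.5618 -0.2232  0.111 ] 0.048024051002070335 0.03319155185303275 yaw -0.06800466214780777
[ 0.5619 -0.2236  0.111 ] 0.06547071836709227 0.03860358232440649 yaw -0.07378603468854263
groove [[ 0.5644 -0.1901  0.098 ]
 [ 0.5605 -0.2572  0.098 ]] [ 0.56245112 -0.22366463  0.098     ] -0.05818391028193479
[[ 0.5236 -0.2775  0.2985]
 [ 0.5403 -0.2775  0.2985]
 [ 0.524  -0.3016  0.2985]
 [ 0.5402 -0.3016  0.2985]]
[[ 0.4163 -0.152   0.09  ]
 [ 0.653  -0.1524  0.09  ]]
```

```bash
python3 - <<'E'
from h import *
go([.5615,-.2243,.17],np.pi/2-.066)
E
```

```text
[0.2739 0.096  0.4005] [ 0.0003 -0.0001  0.0643]
```

jog_arm(moves=[0.14,0.05,0.1,0,0,0.03,-1,0.274,0.096,0.2,0,0,0.064,-1,0.274,0.096,0.3,0,0,0.064,-1,0.274,0.096,0.4,0,0,0.064,-1,0.274,0.096,0.42,0,0,0.064,-1,0.274,0.096,0.42,0,0,0.064,-1,0.274,0.096,0.42,0,0,0.064,-1,0.274,0.096,0.42,0,0,0.064,-1])

```text
time: 8.25
position: [0.5621, -0.2249, 0.1653]
tool_rot: [2.292, 2.146, 0.002]
ft_force: [-1.1, 0.2, -2.2]
grip_width: 0.181
grip_force: 25.0
```

```bash
python3 - <<'E'
from h import *
go([.5615,-.2243,.118],np.pi/2-.066)
E
```

```text
[ 0.0018 -0.0024  0.1577] [ 0.002   0.0002 -0.0001]
```

jog_arm(moves=[0.001,0,0.05,0,0,0,-1,0.001,0,0.1,0,0,0,-1,0.001,0,0.12,0,0,0,-1,0.001,0,0.14,0,0,0,-1,0.001,0,0.15,0,0,0,-1,0.001,0,0.16,0,0,0,-1,0.001,0,0.163,0,0,0,-1,0.001,0,0.163,0,0,0,-1])

```text
time: 9.25
position: [0.5616, -0.2242, 0.1155]
tool_rot: [2.293, 2.147, 0.001]
ft_force: [-0.1, 0.9, -1.1]
grip_width: 0.179
grip_force: 25.0
```

jog_arm(moves=[0,0,0,0,0,0,-0.3,0,0,0,0,0,0,-0.3,0,0,0,0,0,0,0,0,0,0,0,0,0,0,0,0,0,0,0,0,0,0,0,-0.15,0,0,0,0,0,0,-0.35,0,0,0,0,0,0,-0.5,0,0,0,0])

```text
time: 10.25
position: [0.5617, -0.2245, 0.2678]
tool_rot: [2.292, 2.146, 0.002]
ft_force: [1.2, 0.1, 0.1]
grip_width: 0.503
grip_force: 0.0
```

```bash
python3 - <<'E'
from h import *
s=ctrl.get_state();print(s["position"],s["grip_width"]);go([.54,-.32,.30],np.pi/2)
E
```

```text
[ 0.56173648 -0.22452794  0.26779446] 0.5033314595457448
[-0.3224 -0.051  -0.1073] [ 0.002   0.0004 -0.0632]
```

```bash
python3 - <<'E'
from h import *
c=lambda u,v:(150+(u+.5)/3-.5,(v+.5)/3-.5)
k=p2w("w1",[c(561,12),c(601,196),c(741,155),c(712,2)],.048)
for a,b in((0,1),(3,2)):
    d=k[a]-k[b];print(np.arctan2(-d[0],d[1]),np.linalg.norm(d))
E
```

```text
0.24362410269995388 0.05146884187458552
0.2426074783077841 0.042497331293935514
```

jog_arm(moves=[0.1,0,-0.13,0,0,0,0.5,0.25,0,-0.13,0,0,-0.1,1,0.4,0,-0.13,0,0,-0.2,1,0.55,0,-0.13,0,0,-0.35,1,0.7,-0.03,-0.13,0,0,-0.5,1,0.85,-0.06,-0.13,0,0,-0.65,1,1,-0.09,-0.13,0,0,-0.8,1,1,-0.09,-0.13,0,0,-0.95,1])

```text
time: 11.25
position: [0.5534, 0.0825, 0.3038]
tool_rot: [-0.971, -2.986, -0.002]
ft_force: [0.4, -1.4, -0.3]
grip_width: 1.0
grip_force: 0.0
```

```bash
python3 - <<'E'
from h import *
go([.528,.3765,.30],np.pi+.24); print(ctrl.get_state()["joint_positions"].round(2))
E
```

```text
[0.6445 0.7429 0.0147] [ 0.0017 -0.0011 -0.8293]
[-0.61  0.1   0.46  1.57 -0.05  1.49  0.79]
```

jog_arm(moves=[0.1,0.12,0.01,0,0,-0.15,1,0.2,0.24,0.01,0,0,-0.3,1,0.3,0.36,0.01,0,0,-0.45,1,0.42,0.48,0.01,0,0,-0.6,1,0.53,0.6,0.01,0,0,-0.75,1,0.64,0.74,0.01,0,0,-0.83,1,0.644,0.743,0.1,0,0,-0.83,1,0.644,0.743,0.25,0,0,-0.83,1])

```text
time: 12.25
position: [0.5336, 0.3729, 0.2298]
tool_rot: [-0.359, 3.118, 0.003]
ft_force: [1.4, -0.7, -0.6]
grip_width: 1.0
grip_force: 0.0
```

```bash
python3 - <<'E'
from h import *
snap("wrist","w3"); go([.528,.3768,.036],np.pi+.243); print(ctrl.get_state()["joint_positions"].round(2))
E
```

```text
[-0.0024  0.0269  0.6178] [-0.004  -0.0078 -0.0143]
[-0.82  0.32  0.22  1.46 -0.07  1.38  1.2 ]
```

View pics/w3.png

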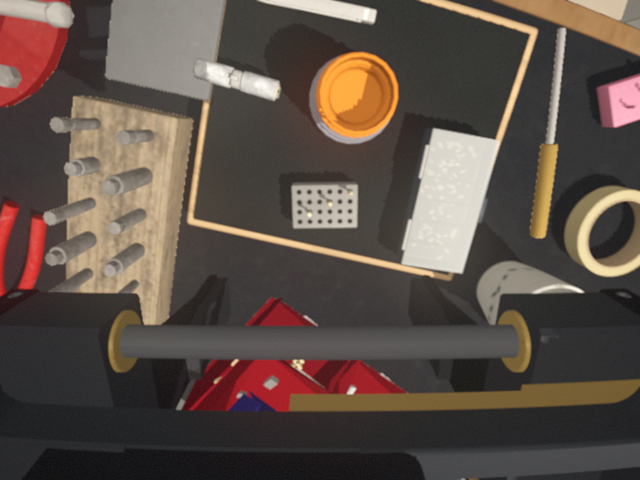

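Block top spans (293–357, 183–228) aligned with the tool; orange rim centre is about (357,95); the white box at (405–497, 130–270) is clear of the fingers.

```bash
python3 - <<'E'
from h import *
k=p2w("w3",[(293,184),(357,183),(357,228),(293,228)],.048);print(k.round(4),k.mean(0))
im=cv2.imread("pics/w3.png");h=cv2.cvtColor(im,cv2.COLOR_BGR2HSV);m=cv2.inRange(h,(5,150,80),(22,255,255));m[:,:300]=0;m[:,420:]=0;m[160:]=0
cs,_=cv2.findContours(m,0,2);cc=max(cs,key=cv2.contourArea);print(cv2.boundingRect(cc),cv2.fitEllipse(cv2.convexHull(cc)))
c=cv2.fitEllipse(cv2.convexHull(cc))[0]
print(p2w("w3",[c],.094), p2w("w3",[(c[0]-c[0]+357,cv2.boundingRect(cc)[1])],.096))
E
```

```text
[[0.5145 0.3442 0.048 ]
 [0.5001 0.402  0.048 ]
 [0.5423 0.4132 0.048 ]
 [0.5563 0.353  0.048 ]] [0.52828504 0.37809159 0.048     ]
(316, 51, 83, 86) ((356.9518127441406, 93.73616790771484), (81.98776245117188, 86.40572357177734), 25.323698043823242)
[[0.42778035 0.37830605 0.094     ]] [[0.3988354  0.37065574 0.096     ]]
```

jog_arm(moves=[0,0,0.1,0,0,0,1,0,0,0.2,0,0,0,1,0,0,0.3,0,0,0,1,0,0,0.35,0,0,0,1,0,0,0.35,0,0,0,1,0,0,0.35,0,0,0,1,0,0,0.35,0,0,0,1,0,0,0.35,0,0,0,1])

```text
time: 13.3
position: [0.5334, 0.3715, 0.1251]
tool_rot: [-0.356, 3.12, 0.001]
ft_force: [0.7, 0.2, 0.3]
grip_width: 0.998
grip_force: 0.0
```

```bash
python3 - <<'E'
from h import *
go([.528,.3773,.035],np.pi+.243)
E
```

```text
[0.0135 0.0227 0.3004] [ 0.0006  0.0013 -0.015 ]
```

jog_arm(moves=[0.0135,0.023,0.05,0,0,-0.015,1,0.0135,0.023,0.1,0,0,-0.015,1,0.0135,0.023,0.18,0,0,-0.015,1,0.0135,0.023,0.24,0,0,-0.015,1,0.0135,0.023,0.28,0,0,-0.015,1,0.0135,0.023,0.298,0,0,-0.015,1,0.0135,0.023,0.298,0,0,-0.015,1,0.0135,0.023,0.298,0,0,-0.015,1])

```text
time: 14.3
position: [0.528, 0.3774, 0.0356]
tool_rot: [-0.381, 3.117, 0.001]
ft_force: [0.3, -0.1, 0.5]
grip_width: 1.004
grip_force: 0.0
```

jog_arm(moves=[0,0,0,0,0,0,-1,0,0,0,0,0,0,-1,0,0,0,0,0,0,-1,0,0,0,0,0,0,-1,0,0,0,0,0,0,-1,0,0,0,0,0,0,-1,0,0,0,0,0,0,-1,0,0,-0.1,0,0,0,-1], newtons=35)

```text
time: 15.3
position: [0.5248, 0.3752, 0.0613]
tool_rot: [0.38, -3.112, 0.006]
ft_force: [0.0, 0.9, -4.6]
grip_width: 0.708
grip_force: 35.0
```

jog_arm(moves=[0,0,-0.2,0,0,0,-1,0,0,-0.4,0,0,0,-1,0,0,-0.6,0,0,0,-1,0,0,-0.75,0,0,0,-1,0.06,-0.15,-0.8,0,0,0.1,-1,0.12,-0.3,-0.8,0,0,0.25,-1,0.18,-0.45,-0.8,0,0,0.4,-1,0.26,-0.62,-0.8,0,0,0.55,-1])

```text
time: 16.3
position: [0.4957, 0.1763, 0.3034]
tool_rot: [-0.527, -3.096, 0.002]
ft_force: [0.2, -0.7, -3.4]
grip_width: 0.708
grip_force: 35.0
```

```bash
python3 - <<'E'
from h import *
go([.5533,-.3482,.28],np.pi/2-.066); print(ctrl.get_state()["joint_positions"].round(2))
E
```

```text
[-0.7601 -1.5863  0.0793] [-1.8000e-03 -2.0000e-04  1.2409e+00]
[-0.74  0.02  0.35  1.64 -0.01  1.48  0.85]
```

jog_arm(moves=[-0.06,-0.13,0,0,0,0.1,-1,-0.12,-0.26,0,0,0,0.2,-1,-0.18,-0.4,0,0,0,0.35,-1,-0.25,-0.54,0,0,0,0.5,-1,-0.32,-0.68,0,0,0,0.65,-1,-0.38,-0.82,0,0,0,0.8,-1,-0.44,-0.94,0,0,0,0.9,-1,-0.47,-1,0,0,0,0.9,-1])

```text
time: 17.3
position: [0.5307, -0.1549, 0.3038]
tool_rot: [-1.876, -2.519, 0.003]
ft_force: [-0.1, -0.3, -2.4]
grip_width: 0.708
grip_force: 35.0
```

```bash
python3 - <<'E'
from h import *
go([.5533,-.3482,.28],np.pi/2-.066); print(ctrl.get_state()["joint_positions"].round(2))
E
```

```text
[-0.6387 -0.1122  0.0797] [-0.0017  0.0006  0.3405]
[-0.4   0.09  0.69  1.59 -0.06  1.49  0.58]
```

jog_arm(moves=[-0.14,-0.02,0.02,0,0,0.1,-1,-0.28,-0.05,0.04,0,0,0.2,-1,-0.42,-0.07,0.06,0,0,0.3,-1,-0.56,-0.1,0.08,0,0,0.34,-1,-0.638,-0.112,0.08,0,0,0.34,-1,-0.638,-0.112,0.08,0,0,0.34,-1,-0.638,-0.112,0.08,0,0,0.34,-1,-0.638,-0.112,0.08,0,0,0.34,-1])

```text
time: 18.3
position: [0.5558, -0.3432, 0.2806]
tool_rot: [-2.285, -2.155, -0.002]
ft_force: [-0.5, 0.6, -3.4]
grip_width: 0.706
grip_force: 35.0
```

```bash
python3 - <<'E'
from h import *
snap("wrist","w4"); go([.5533,-.3482,.13],np.pi/2-.066); go([.5533,-.3482,.0965],np.pi/2-.066)
crop("w4",200,0,260,300,2,"c5")
E
```

```text
[-0.0173 -0.0075  0.5025] [ 0.0003 -0.001   0.0071]
[-0.0174 -0.0076  0.6141] [ 0.0003 -0.001   0.0071]
```

View pics/c5.png

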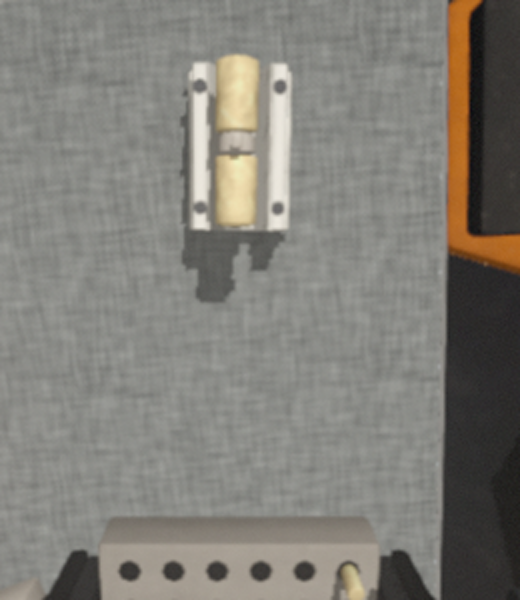

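Brass sits in the cradle groove, seen between screws (200,86), (280,86), (200,208) and (279,208), and aligned with it. The block is held square.

```bash
python3 - <<'E'
from h import *
c=lambda u,v:(200+(u+.5)/2-.5,(v+.5)/2-.5)
s=p2w("w4",[c(200,86),c(280,86),c(200,208),c(279,208)],.111);d=s[0]-s[2]+s[1]-s[3];print(s.mean(0),np.arctan2(-d[0],d[1]))
b=p2w("w4",[c(238,56),c(236,226)],.124);d=b[0]-b[1];print(b.mean(0),np.linalg.norm(d),np.arctan2(-d[0],d[1]))
E
```

```text
[ 0.56209564 -0.22330408  0.111     ] -0.06273610022887519
[ 0.56099443 -0.22287239  0.124     ] 0.06445092221415329 -0.0716984264495168
```

jog_arm(moves=[-0.017,-0.007,0.1,0,0,0.007,-1,-0.017,-0.007,0.25,0,0,0.007,-1,-0.017,-0.007,0.4,0,0,0.007,-1,-0.017,-0.007,0.5,0,0,0.007,-1,-0.017,-0.007,0.56,0,0,0.007,-1,-0.017,-0.007,0.59,0,0,0.007,-1,-0.017,-0.007,0.59,0,0,0.007,-1,-0.017,-0.007,0.59,0,0,0.007,-1])

```text
time: 19.35
position: [0.5537, -0.3503, 0.1052]
tool_rot: [2.294, 2.143, 0.001]
ft_force: [-0.1, -1.3, -4.1]
grip_width: 0.71
grip_force: 35.0
```

jog_arm(moves=[0.003,0,0.015,0,0,0,-1,0.003,0,0.025,0,0,0,-1,0.003,0,0.03,0,0,0,-1,0.003,0,0.03,0,0,0,-1,0.003,0,0.03,0,0,0,1,0.003,0,0.03,0,0,0,1,0.003,0,0.03,0,0,0,1,0.003,0,0.03,0,0,0,1])

```text
time: 20.35
position: [0.5531, -0.349, 0.0949]
tool_rot: [2.295, 2.144, 0.0]
ft_force: [-0.0, -0.3, -1.0]
grip_width: 0.985
grip_force: 0.0
```

```bash
python3 - <<'E'
from h import *
go([.427,.3785,.28],np.pi); s=ctrl.get_state();print(s["position"],s["ft_force"])
E
```

```text
[ 2.3906 -0.5838 -0.6175] [ 4.0000e-04 -2.0000e-04  1.4351e+00]
[ 0.55309718 -0.34896043  0.0949169 ] [-0.00126413 -0.27030419 -0.99699585]
```

jog_arm(moves=[0,0,-0.2,0,0,0,1,0,0,-0.4,0,0,0,1,0,0,-0.6,0,0,0,1,0.15,-0.03,-0.68,0,0,0,1,0.35,-0.06,-0.68,0,0,-0.1,1,0.55,-0.09,-0.68,0,0,-0.2,1,0.75,-0.12,-0.68,0,0,-0.35,1,0.95,-0.16,-0.68,0,0,-0.5,1])

```text
time: 21.35
position: [0.5241, -0.0594, 0.2991]
tool_rot: [1.655, 2.669, 0.002]
ft_force: [0.6, 0.8, -0.2]
grip_width: 0.999
grip_force: 0.0
```

```bash
python3 - <<'E'
from h import *
go([.427,.3785,.28],np.pi); print(ctrl.get_state()["joint_positions"].round(2))
E
```

```text
[1.4512 0.359  0.0638] [ 1.1000e-03  9.0000e-04 -1.0599e+00]
[-0.56  0.02  0.64  1.65 -0.01  1.47  0.54]
```

jog_arm(moves=[0.14,0.03,0,0,0,-0.13,1,0.28,0.07,0,0,0,-0.26,1,0.42,0.1,0,0,0,-0.39,1,0.56,0.14,0,0,0,-0.52,1,0.7,0.17,0,0,0,-0.65,1,0.84,0.21,0,0,0,-0.78,1,1,0.25,0,0,0,-0.9,1,1,0.25,0,0,0,-1,1])

```text
time: 22.35
position: [0.4577, 0.2459, 0.2983]
tool_rot: [-0.089, -3.139, -0.001]
ft_force: [0.1, -0.3, -0.9]
grip_width: 0.999
grip_force: 0.0
```

```bash
python3 - <<'E'
from h import *
go([.427,.3785,.20],np.pi); print(ctrl.get_state()["joint_positions"].round(2))
E
```

```text
[0.127  0.4352 0.3282] [ 0.0008 -0.001  -0.0541]
[-0.87  0.01  0.33  1.66 -0.    1.47  0.98]
```

jog_arm(moves=[0.06,0.2,0.1,0,0,-0.05,1,0.127,0.4,0.2,0,0,-0.054,1,0.127,0.435,0.33,0,0,-0.054,1,0.127,0.435,0.45,0,0,-0.054,1,0.127,0.435,0.5,0,0,-0.054,1,0.127,0.435,0.5,0,0,-0.054,1,0.127,0.435,0.5,0,0,-0.054,1,0.127,0.435,0.5,0,0,-0.054,1])

```text
time: 23.35
position: [0.4316, 0.3744, 0.1506]
tool_rot: [0.019, 3.139, 0.004]
ft_force: [0.2, -0.1, -0.0]
grip_width: 1.0
grip_force: 0.0
```

```bash
python3 - <<'E'
from h import *
go([.427,.3785,.0835],np.pi); print(ctrl.get_state()["joint_positions"].round(2))
E
```

```text
[0.0158 0.0129 0.2235] [ 0.0022  0.002  -0.0114]
[-0.97  0.2   0.23  1.76 -0.05  1.19  0.84]
```

jog_arm(moves=[0.016,0.013,0.06,0,0,0,1,0.016,0.013,0.12,0,0,0,1,0.016,0.013,0.18,0,0,0,1,0.016,0.013,0.22,0,0,0,1,0.016,0.013,0.222,0,0,0,1,0.016,0.013,0.222,0,0,0,1,0.016,0.013,0.222,0,0,0,1,0.016,0.013,0.222,0,0,0,1], newtons=6)

```text
time: 24.35
position: [0.4262, 0.3782, 0.0828]
tool_rot: [0.018, 3.141, 0.001]
ft_force: [0.0, 0.1, 1.6]
grip_width: 1.004
grip_force: 0.0
```

jog_arm(moves=[0,0,0,0,0,0,-1,0,0,0,0,0,0,-1,0,0,0,0,0,0,-1,0,0,0,0,0,0,-1,0,0,0,0,0,0,-1,0,0,0,0,0,0,-1,0,0,-0.03,0,0,0,-1,0,0,-0.06,0,0,0,-1], newtons=6)

```text
time: 25.35
position: [0.426, 0.3779, 0.1009]
tool_rot: [0.018, 3.141, 0.0]
ft_force: [-0.2, 0.3, 0.3]
grip_width: 0.684
grip_force: 6.0
```

jog_arm(moves=[0,0,-0.05,0,0,0,-1,0,0,-0.15,0,0,0,-1,0,0,-0.3,0,0,0,-1,0,0,-0.5,0,0,0,-1,-0.02,-0.1,-0.65,0,0,0,-1,-0.05,-0.25,-0.68,0,0,0,-1,-0.08,-0.4,-0.68,0,0,0,-1,-0.1,-0.55,-0.68,0,0,0,-1])

```text
time: 26.35
position: [0.4544, 0.2109, 0.3056]
tool_rot: [0.018, 3.14, 0.002]
ft_force: [-0.4, -0.9, -0.6]
grip_width: 0.689
grip_force: 6.0
```

jog_arm(moves=[-0.02,-0.12,0,0,0,0,-1,-0.04,-0.24,0,0,0,0,-1,-0.06,-0.36,0,0,0,0,-1,-0.08,-0.48,0,0,0,0,-1,-0.1,-0.6,0,0,0,0,-1,-0.12,-0.74,0,0,0,0,-1,-0.12,-0.88,0,0,0,0,-1,-0.12,-1,0,0,0,0,-1])

```text
time: 27.35
position: [0.4863, -0.0899, 0.3053]
tool_rot: [0.02, 3.14, 0.001]
ft_force: [0.6, 0.6, -1.0]
grip_width: 0.688
grip_force: 6.0
```

```bash
python3 - <<'E'
from h import *
go([.477,-.2177,.20],np.pi-.066); print(ctrl.get_state()["joint_positions"].round(2))
E
```

```text
[ 0.0262 -0.4267  0.3508] [0.0007 0.0015 0.0509]
[-0.59 -0.08  0.68  1.71  0.05  1.49  1.65]
```

```bash
python3 - <<'E'
from h import *
go([.477,-.2177,.25],np.pi/2+.3)
E
```

```text
[ 0.026  -0.4266  0.1841] [1.6000e-03 9.0000e-04 1.2014e+00]
```

jog_arm(moves=[0.01,-0.1,0,0,0,0.15,-1,0.02,-0.2,0,0,0,0.3,-1,0.026,-0.3,0,0,0,0.45,-1,0.026,-0.4,0,0,0,0.6,-1,0.026,-0.427,0,0,0,0.75,-1,0.026,-0.427,0,0,0,0.9,-1,0.026,-0.427,0.1,0,0,1,-1,0.026,-0.427,0.18,0,0,1,-1])

```text
time: 28.35
position: [0.4773, -0.2159, 0.2504]
tool_rot: [1.587, 2.71, 0.002]
ft_force: [-0.5, -0.5, -0.4]
grip_width: 0.686
grip_force: 6.0
```

```bash
python3 - <<'E'
from h import *
go([.477,-.2177,.135],np.pi/2+.3)
E
```

```text
[-0.0046 -0.0043  0.3847] [ 0.0016 -0.      0.2017]
```

jog_arm(moves=[-0.005,-0.004,0.1,0,0,0.1,-1,-0.005,-0.004,0.2,0,0,0.2,-1,-0.005,-0.004,0.3,0,0,0.2,-1,-0.005,-0.004,0.38,0,0,0.2,-1,-0.005,-0.004,0.43,0,0,0.2,-1,-0.005,-0.004,0.44,0,0,0.2,-1,-0.005,-0.004,0.44,0,0,0.2,-1,-0.005,-0.004,0.44,0,0,0.2,-1])

```text
time: 29.35
position: [0.4777, -0.218, 0.1191]
tool_rot: [1.86, 2.53, 0.001]
ft_force: [-0.3, 0.0, -0.1]
grip_width: 0.689
grip_force: 6.0
```

```bash
python3 - <<'E'
from h import *
snap("side","s1"); snap("wrist","w5")
q=w2p("s1",[.477,-.218,.11])[0];print(q)
x,y=int(q[0])-70,int(q[1])-60; crop("s1",max(x,0),max(y,0),150,120,5,"c6")
go([.477,-.2177,.106],np.pi/2+.3)
E
```

```text
[427.0365178  189.44184371]
[ 0.0012 -0.0015  0.043 ] [0.0013 0.0005 0.0027]
```

View pics/c6.png

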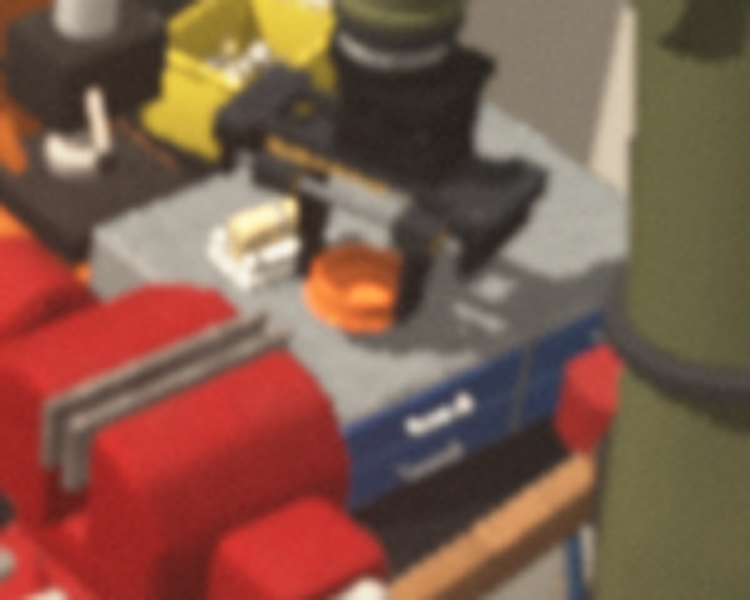

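The side crop shows only the orange dish held at (350,290), level, in front of the cradle with the brass.

jog_arm(moves=[0,0,0.015,0,0,0,-1,0,0,0.03,0,0,0,-1,0,0,0.04,0,0,0,-1,0,0,0.044,0,0,0,-1,0,0,0.044,0,0,0,-1,0,0,0.044,0,0,0,0.65,0,0,0.044,0,0,0,0.65,0,0,0.044,0,0,0,0.65])

```text
time: 30.45
position: [0.4771, -0.2178, 0.1051]
tool_rot: [1.861, 2.531, 0.0]
ft_force: [-0.9, 0.3, -0.3]
grip_width: 0.816
grip_force: 0.0
```

jog_arm(moves=[0,0,-0.05,0,0,0,0.65,0,0,-0.15,0,0,0,0.65,0,0,-0.35,0,0,0,0.65,0,0,-0.55,0,0,0,0.65,0,0,-0.66,0,0,0,0.5,0.15,0,-0.68,0,0,0,0,0.35,0,-0.68,0,0,0,-0.3,0.5,0,-0.68,0,0,0,-0.4])

```text
time: 31.45
position: [0.4316, -0.0727, 0.3104]
tool_rot: [1.859, 2.531, 0.004]
ft_force: [1.1, 0.0, -0.7]
grip_width: 0.497
grip_force: 0.0
```

```bash
python3 - <<'E'
from h import *
s=ctrl.get_state();print(s["joint_positions"].round(2)); go([.3605,.318,.25],np.pi/2+.034)
E
```

```text
[-0.6  -0.24  0.59  1.82  0.13  1.52  0.28]
[1.3137 0.1626 0.202 ] [ 0.0026 -0.0006  0.2574]
```

jog_arm(moves=[0.14,0.05,0,0,0,0.05,-0.4,0.28,0.1,0,0,0,0.1,-0.4,0.42,0.15,0,0,0,0.15,-0.4,0.56,0.2,0,0,0,0.2,-0.4,0.7,0.245,0,0,0,0.25,-0.4,0.85,0.23,0,0,0,0.257,-0.4,0.98,0.2,0.05,0,0,0.257,-0.4,0.98,0.2,0.1,0,0,0.257,-0.4])

```text
time: 32.45
position: [0.4003, 0.2269, 0.2796]
tool_rot: [2.177, 2.265, 0.002]
ft_force: [0.0, 0.0, 0.6]
grip_width: 0.297
grip_force: 0.0
```

```bash
python3 - <<'E'
from h import *
s=ctrl.get_state();print(s["joint_positions"].round(2)); go([.3605,.318,.12],np.pi/2+.034)
snap("wrist","w6"); crop("w6",0,0,640,330,1.2,"c7")
print(w2p("w6",[[.3584,.3816,.038],[.3628,.2544,.038]]))
E
```

```text
[-0.8  -0.12  0.2   1.81  0.02  1.44 -0.56]
[ 0.3082 -0.1213  0.5322] [ 0.0011 -0.001   0.0053]
[[284.20185361  44.77081861]
 [286.32654635 171.76938203]]
```

View pics/c7.png

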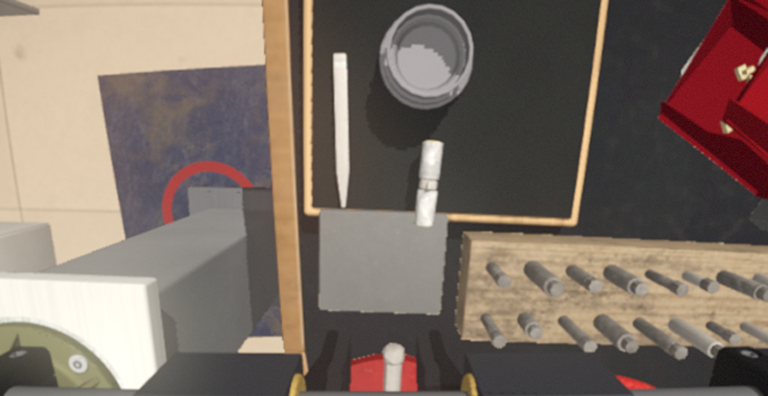

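Tweezers at crop (333–347, 55–207), matching the estimate; the grey stack (427,58) and nickel (428,183) are undisturbed.

jog_arm(moves=[0.15,-0.06,0,0,0,0,-0.4,0.308,-0.121,0.1,0,0,0.005,-0.4,0.308,-0.121,0.3,0,0,0.005,-0.4,0.308,-0.121,0.5,0,0,0.005,-0.4,0.308,-0.121,0.65,0,0,0.005,-0.4,0.308,-0.121,0.65,0,0,0.005,-0.4,0.308,-0.121,0.65,0,0,0.005,-0.4,0.308,-0.121,0.65,0,0,0.005,-0.4])

```text
time: 33.5
position: [0.3643, 0.3163, 0.0867]
tool_rot: [2.19, 2.252, 0.008]
ft_force: [0.3, 0.2, 0.5]
grip_width: 0.299
grip_force: 0.0
```

```bash
python3 - <<'E'
from h import *
go([.3605,.318,.032],np.pi/2+.034)
E
```

```text
[ 0.0054 -0.0132  0.1822] [ 0.0035 -0.0031 -0.006 ]
```

jog_arm(moves=[0.005,-0.013,0.05,0,0,0,-0.4,0.005,-0.013,0.1,0,0,0,-0.4,0.005,-0.013,0.15,0,0,0,-0.4,0.005,-0.013,0.175,0,0,0,-0.4,0.005,-0.013,0.181,0,0,0,-0.4,0.005,-0.013,0.181,0,0,0,-0.4,0.005,-0.013,0.181,0,0,0,-0.4,0.005,-0.013,0.181,0,0,0,-0.4])

```text
time: 34.5
position: [0.3578, 0.3157, 0.0304]
tool_rot: [-2.19, -2.252, 0.004]
ft_force: [-4.7, -3.9, 13.3]
grip_width: 0.3
grip_force: 6.4
```

jog_arm(moves=[0,0,0,0,0,0,-1,0,0,0,0,0,0,-1,0,0,0,0,0,0,-1,0,0,0,0,0,0,-1,0,0,0,0,0,0,-1,0,0,-0.02,0,0,0,-1,0,0,-0.06,0,0,0,-1,0,0,-0.1,0,0,0,-1], newtons=15)

```text
time: 35.5
position: [0.3587, 0.3165, 0.0605]
tool_rot: [2.19, 2.253, 0.0]
ft_force: [-0.2, -0.6, -0.2]
grip_width: 0.109
grip_force: 15.0
```

jog_arm(moves=[0,0,-0.2,0,0,0,-1,0,0,-0.4,0,0,0,-1,0,0,-0.6,0,0,0,-1,0,0,-0.78,0,0,0,-1,-0.12,0.08,-0.8,0,0,0.1,-1,-0.24,0.16,-0.8,0,0,0.2,-1,-0.36,0.25,-0.8,0,0,0.3,-1,-0.5,0.35,-0.8,0,0,0.4,-1])

```text
time: 36.5
position: [0.4683, 0.1687, 0.3006]
tool_rot: [-2.612, -1.745, -0.003]
ft_force: [-0.0, 0.4, -0.7]
grip_width: 0.112
grip_force: 15.0
```

```bash
python3 - <<'E'
from h import *
s=ctrl.get_state();print(s["joint_positions"].round(2)); go([.545,-.2922,.28],-.066)
E
```

```text
[-0.7  -0.04  0.29  1.7   0.01  1.48 -0.8 ]
[-1.3217  0.8241  0.0673] [-4.0000e-04 -1.6000e-03  1.1881e+00]
```

jog_arm(moves=[-0.13,0.08,0,0,0,0.12,-1,-0.26,0.16,0,0,0,0.24,-1,-0.39,0.25,0,0,0,0.36,-1,-0.52,0.33,0,0,0,0.48,-1,-0.65,0.41,0,0,0,0.6,-1,-0.78,0.49,0,0,0,0.75,-1,-0.92,0.57,0,0,0,0.9,-1,-1,0.62,0,0,0,1,-1])

```text
time: 37.5
position: [0.525, -0.1818, 0.3006]
tool_rot: [3.135, 0.198, 0.002]
ft_force: [1.3, 0.5, -0.3]
grip_width: 0.109
grip_force: 15.0
```

```bash
python3 - <<'E'
from h import *
s=ctrl.get_state();print(s["joint_positions"].round(2)); go([.5571,-.2922,.25],-.066)
E
```

```text
[-0.33  0.09  0.67  1.59 -0.06  1.48 -1.1 ]
[0.0598 0.3784 0.169 ] [ 0.0006 -0.001   0.1833]
```

jog_arm(moves=[0.03,0.15,0,0,0,0.1,-1,0.06,0.3,0,0,0,0.183,-1,0.06,0.378,0.1,0,0,0.183,-1,0.06,0.378,0.25,0,0,0.183,-1,0.06,0.378,0.4,0,0,0.183,-1,0.06,0.378,0.5,0,0,0.183,-1,0.06,0.378,0.5,0,0,0.183,-1,0.06,0.378,0.5,0,0,0.183,-1])

```text
time: 38.5
position: [0.5593, -0.2892, 0.1515]
tool_rot: [3.14, -0.092, 0.004]
ft_force: [0.7, 0.7, -0.1]
grip_width: 0.109
grip_force: 15.0
```

```bash
python3 - <<'E'
from h import *
go([.5571,-.2922,.0915],-.066)
E
```

```text
[-0.0073  0.0103  0.2001] [ 0.0006 -0.0023  0.0072]
```

jog_arm(moves=[-0.007,0.01,0.05,0,0,0.007,-1,-0.007,0.01,0.1,0,0,0.007,-1,-0.007,0.01,0.15,0,0,0.007,-1,-0.007,0.01,0.18,0,0,0.007,-1,-0.007,0.01,0.195,0,0,0.007,-1,-0.007,0.01,0.199,0,0,0.007,-1,-0.007,0.01,0.199,0,0,0.007,-1,-0.007,0.01,0.199,0,0,0.007,-1])

```text
time: 39.5
position: [0.5562, -0.2916, 0.0905]
tool_rot: [-3.14, 0.103, -0.0]
ft_force: [-2.4, 1.9, 4.8]
grip_width: 0.109
grip_force: 17.7
```

jog_arm(moves=[0,0,0,0,0,0,-0.4,0,0,0,0,0,0,-0.4,0,0,0,0,0,0,-0.4,0,0,-0.05,0,0,0,-0.4,0,0,-0.15,0,0,0,-0.4,0,0,-0.35,0,0,0,-0.4,0,0,-0.5,0,0,0,-0.4,-0.1,0,-0.6,0,0,0,-0.4])

```text
time: 40.5
position: [0.528, -0.2882, 0.2724]
tool_rot: [3.14, -0.099, 0.004]
ft_force: [0.7, -0.7, -0.1]
grip_width: 0.302
grip_force: 0.0
```

jog_arm(moves=[-0.15,0,-0.1,0,0,0,-0.4,-0.3,0,-0.2,0,0,0,-0.4,-0.33,0,-0.3,0,0,0,-0.4,-0.33,0,-0.3,0,0,0,-0.4,-0.33,0,-0.3,0,0,0,-0.4,-0.33,0,-0.3,0,0,0,-0.4,-0.33,0,-0.3,0,0,0,-0.4,-0.33,0,-0.3,0,0,0,-0.4])

```text
time: 41.5
position: [0.4274, -0.283, 0.3594]
tool_rot: [3.14, -0.104, -0.002]
ft_force: [-1.0, 0.8, 0.5]
grip_width: 0.298
grip_force: 0.0
```

```bash
python3 - <<'E'
from h import *
snap("wrist","w7"); crop("w7",120,0,400,300,2,"c8")
E
```

```text
(no output)
```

View pics/c8.png

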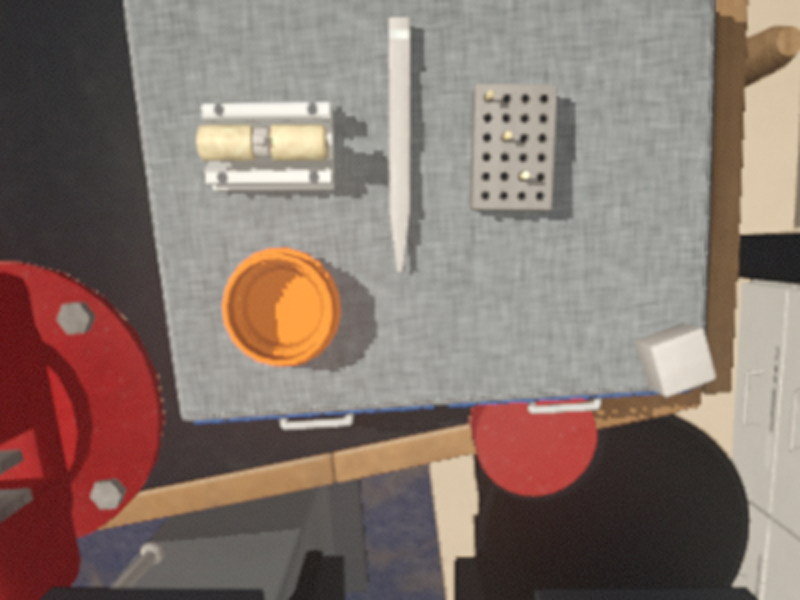

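All four are placed: brass in the cradle (262,142), tweezers (400, 18–270), block (513,147) and orange dish (281,307). A quick numeric check follows, and then I hand in.

```bash
python3 - <<'E'
from h import *
c=lambda u,v:(120+(u+.5)/2-.5,(v+.5)/2-.5)
W=lambda u,v,z:p2w("w7",[c(u,v)],z)[0]
s=np.mean([W(218,109,.111),W(312,108,.111),W(222,178,.111),W(314,176,.111)],0);d=W(218,109,.111)-W(312,108,.111)+W(222,178,.111)-W(314,176,.111)
a=np.arctan2(-d[0],d[1]);Rm=R.from_euler('z',a).as_matrix();print(s,a)
t1,t2=W(399,18,.098),W(402,270,.098)
for n,p in dict(brass=(W(197,142,.124)+W(328,142,.124))/2,tw=(t1+t2)/2,blk=(W(475,85,.108)+W(553,209,.108)+W(555,87,.108)+W(473,207,.108))/4,dish=W(281,307,.117)).items(): print(n,(Rm.T@(p-s)).round(4))
v=Rm.T@(t1-t2);print('tw ang',np.arctan2(v[1],v[0]))
if __import__('sys'): print(ctrl.close_job())
E
```

```text
[ 0.56186701 -0.22319506  0.111     ] -0.06109997474484611
brass [-0.001  -0.0001  0.013 ]
tw [-0.0016 -0.0693 -0.013 ]
blk [-0.0028 -0.1285 -0.003 ]
dish [-0.0834 -0.0048  0.006 ]
tw ang 0.008165168728206013
the job is handed in; nothing more can be done
None
```

The job is handed in at about 42 s: measured in the last wrist picture, the brass cylinder, orange dish, tweezers and pin block are all within their position limits, and the nickel cylinder and grey dishes looked undisturbed when last seen, just before the tweezers were picked up; no verdict came back.

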